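Clamp a die-cut disc pack in the bench gauge

ROBOT

A 6-joint arm with a two-finger parallel gripper is mounted at the origin on the work surface. World frame = base frame: x ahead of the robot, y to its left, z up, the work surface at z = 0. Lengths are in mm, angles in rad, forces in N, time in s.
With the tool pointing down it reaches from about 350 to 875 mm from the base axis. Payload 4.2 kg.
Tool frame: the origin (TCP) lies on the mounting face of the last link; the fingertips stand 173 mm ahead of it and the grasp point (between the pads) lies 155 mm ahead of it; z points along the fingers, y is the line along which they close (so a half turn about z gives the same grasp; the last joint's range is limited). The gripper opens to 85 mm and grips with 20 to 120 N. Pads are 22 mm wide; open, the fingers measure 114 mm over their backs; the gripper's body (76 mm by 85 mm) begins 54 mm behind the grasp point. The pads swing forward as they close: fully open they stand 13 mm farther back than shut.
Start: joints at [-0.903, 0.385, 0.008, 0, -1.194, -0.259], TCP at [248.456, -573.472, 404.712] pointing down, gripper open.
Joint ranges: [-3.14, 3.14], [-1.21, 2.06], [-1.07, 1.41], [-3.16, 2.05], [-2.99, -0.16], [-3.1, 3.1]. Speed limits (rad/s): [2.79, 2.79, 3.14, 3.14, 3.14, 3.14].

INTERFACE

Orientations are given as a unit quaternion [x, y, z, w].
In Python, from bench import arm gives the robot as it stands. The module is installed in compiled form; this text tells all that it offers.
- The arm moves only by the tool move_arm, never from a script. Its arguments are lists of equal length, an entry for each row: "fingers": the finger opening in mm, from 0 to 85.4; "travel": the shift along the tool's x, y, z in mm, a list of three; "dr": the turn, a rotation vector about the tool's x, y, z in rad, a list of three. A call has 1 to 10 rows; each row is the pose to reach, as a shift and turn from the pose commanded when the call began, along the tool's axes at that moment; what a row does not reach only later rows make up. A row lasts 1/10 s, in which the tool goes at most 50 mm and 8.59 degrees, less where a joint would pass 70% of its speed; a pose out of reach is approached as far as the arm can. A call with a gripper value outside its range is refused whole. The fingers move at their own pace and stop on an object; the grip force is fixed at half the most. Time passes only in rows, so rows that repeat a pose let the fingers close. It gives the time, the measured TCP pose, the force, the opening and the grip force at its end, in the units of the state.
- arm.read_state(): the state, without advancing time (a new reading comes with each control period).
- arm.get_image(name): name is "scene" or "top" or "wrist"; returns the picture (384x512x3 uint8, red, green, blue); there is no depth.
- arm.camera_model(name): a dict with "intrinsics" (3x3 intrinsics, pixels), "pose" (4x4, takes a point from camera to world coordinates). Camera axes: x right, y up, looking along -z (the intrinsics and any distortion apply to the point x, -y, -z); pixel columns grow to the right and rows downward; lengths in mm; the calibration is good to about 2 mm. A picture is of the moment at which its call begins: read the wrist's pose just before it. camera_model takes no time and is no camera call; for the wrist camera it gives the pose at the moment of the call.
- arm.job_done(): hands the job in; it is judged then, once.
The state is a dict: "clock": time; "joints": joint angles; "joint_vel": joint speeds; "joint_efforts": joint torques, N m; "position": TCP position; "ee_rot": TCP orientation; "contact_force": force on the tool from outside, world axes, zero at the start; "wrist_torque": the same for the moment, N m; "gripper_width": finger opening in mm; "grasp_force": force on a finger pad.
Only numpy, scipy, OpenCV 4.12 (cv2) and the standard library are available. Lean on these libraries where they do the work, as an engineer would, in place of code of your own. Each camera call takes 0.05 s, during which the arm holds its last target. There are 200 camera calls.

TASK

Stand the larger of the two round greyboard disc packs upright on the bed of the bench gauge, in the middle between its jaws. Then slide the moving jaw shut on it until the needle comes to stand inside the black band of the dial, without ever running the needle to the end of its scale, and let go, leaving the pack clamped. Leave the small round pack, the square pack and the tape roll where they are.

Things in the scene. Friction and masses are not known exactly. Their poses are not given: they have to be found in the camera images.
- gauge: Bench gauge (a big caliper lying on the bench), bolted down. Its dark steel bed is 260 mm long (x), 70 mm wide (y), its smooth top 12 mm above the bench. Origin: centre of the bed's underside, on the bench; +x runs along the bed from the moving jaw to the fixed head, z up. The pack belongs on the bed's centre line, within 18 mm of it sideways.
- dial (a point): Centre of the white dial, 58 mm across, that faces up from the top of the grey fixed head, 65 mm above the bench, at x = 101 mm, y = 0 in the gauge's frame. The head spans x from 77 to 125 mm and is 58 mm wide. The black band is a thick arc near the dial's rim; two fine ticks mark the ends of the scale.
- anvil: Sprung steel anvil pad on the fixed head, facing the moving jaw: 36 mm wide, 26 mm high, centred 30 mm above the bench. Origin: centre of its front face, at x = 60 mm in the gauge's frame at rest. It yields up to 10 mm along the gauge's +x; pushing it in takes 0.5 N to start and 0.6 N more for each mm.
- needle (a joint): Dial needle, rad: 0 at rest, grows clockwise seen from above, 0.25 per mm that the anvil is pushed in; 2.5 is the end of the scale. The black band runs from 0.5 to 1.75 (anvil in by 2 to 7 mm, 1.7 to 4.7 N). A black pointer 18 mm long; at 1.125, the band's middle, it points along the gauge's +y, at rest 64 degrees anticlockwise of that.
- jaw (a joint): Travel of the moving jaw along the gauge's +x, m: 0 fully open, grows as it closes, up to 0.118. The clear gap between jaw face and resting anvil is 0.125 m minus this. The jaw slides with about 8 N of friction and stays where it is left, also against the anvil's spring.
- jaw_face (a point): Centre of the moving jaw's flat contact face, 30 mm above the bench; axes as the gauge's. The steel jaw reaches 26 mm back (-x) from here, is 50 mm wide, its top 48 mm above the bench. Two skirts, up to 17 mm above the bench, run along the bed's sides, out to 43.5 mm from the centre line, from 5 mm ahead of the face to 45 mm behind it.
- jaw_tab (a point): Centre of the top of the jaw's black grip tab, 76 mm above the bench. The tab is an upright block 16 mm along the gauge's x, 24 mm along its y, standing 28 mm above the jaw's top, centred 13 mm behind the jaw face. Pinch it across its 24 mm, or push on it, to slide the jaw.
- large_pack: The larger round pack: die-cut greyboard discs bonded into a solid cylinder 50 mm across, 36 mm high, standing on the bench, about 55 g. Origin: centre of its underside; z up its axis.
- small_pack: The smaller round pack, also greyboard: 34 mm across, 36 mm high. Origin: centre of its underside. To be left alone.
- square_pack: Square greyboard pack, 44 by 44 mm, 30 mm high. Origin: centre of its underside. To be left alone.
- tape_roll: Brown tape roll lying flat, 80 mm across, 60 mm hole, 24 mm high. Origin: centre of its underside. To be left alone.
There are look-alikes about, which are no part of the job. What is shaped like the large_pack but blue is not meant.

How it is judged (in metres and radians):
On the way:
1. the large round pack stands on the gauge's bed between the jaws, the needle not yet in the band (z of large_pack in the frame of gauge between 0.008 and 0.017 m and y of large_pack in the frame of gauge between -0.018 and 0.018 m and x of large_pack in the frame of gauge between -0.06 and 0.048 m and angle between large_pack's own z axis and vertical below 0.12 rad and x of large_pack in the frame of jaw_face above 0.021 m and value of joint needle below 0.45 rad), for 0.2 s.
At the end, for the whole second after the job is handed in: The large round pack stands upright (within 0.12 rad) on the gauge's bed, within 18 mm of its centre line, clamped at rest between the moving jaw and the anvil (more than 0.5 N on the anvil), with the needle inside the band, 0.5 to 1.75 rad (z of large_pack in the frame of gauge between 0.008 and 0.017 m and y of large_pack in the frame of gauge between -0.018 and 0.018 m and x of large_pack in the frame of gauge between -0.06 and 0.048 m and angle between large_pack's own z axis and vertical below 0.12 rad and x of large_pack in the frame of jaw_face above 0.021 m and value of joint needle between 0.5 and 1.75 rad and contact force between anvil and large_pack above 0.5 N and linear speed of large_pack below 0.01 m/s); the robot touches nothing.
It fails at once if the needle is run to the end of its scale (past 2.4 rad) (value of joint needle above 2.4 rad).
It fails at once if the small round pack is moved by more than 20 mm (distance of small_pack from where it was at the start of the episode above 0.02 m).
It fails at once if the square pack is moved by more than 20 mm (distance of square_pack from where it was at the start of the episode above 0.02 m).
It fails at once if the tape roll is moved by more than 20 mm (distance of tape_roll from where it was at the start of the episode above 0.02 m).
It also fails if it takes over 51 s, if anything falls off the work surface, if the arm or the gripper's body presses on something with over 40 N, if the wrist force passes 120 N, or if a joint passes its speed limit or range.

## Working session

There is one attempt and no reset: what is moved stays moved. The work goes in short steps, Python scripts to look and compute and a tool call to move; the robot and the scene stay as the last step left them, time stands still between calls to the robot, and variables do not carry over. Pictures are saved under pics/ and viewed, at most 10 in all, crops included, and the job is handed in when it is done.

Besides the shell and the picture viewer there is one more tool, called after ">>>" as a command line: name --argument value ..., lists and objects as JSON in quotes. move_arm: Moves the arm, as the interface text tells. Its arguments: {"type":"object","properties":{"fingers":{"type":"array","items":{"type":"number"}},"travel":{"type":"array","items":{"type":"array","items":{"type":"number"}}},"dr":{"type":"array","items":{"type":"array","items":{"type":"number"}}}},"required":["fingers","travel","dr"]}

```bash
mkdir -p pics
cat > h.py <<'E'
import numpy as np, cv2
from bench import arm
from scipy.spatial.transform import Rotation as R
def ray(m,u,v):
    K=np.array(m["intrinsics"]);P=np.array(m["pose"])
    d=np.linalg.inv(K)@np.array([u,v,1.]);d=np.array([d[0],-d[1],-d[2]])
    return P[:3,3],P[:3,:3]@d
def plane(m,u,v,z):
    o,d=ray(m,u,v);return o+d*(z-o[2])/d[2]
def proj(m,p):
    P=np.array(m["pose"]);c=P[:3,:3].T@(np.array(p,float)-P[:3,3]);q=np.array(m["intrinsics"])@np.array([c[0],-c[1],-c[2]]);return q[:2]/q[2]
def two(m1,a,m2,b):
    o1,d1=ray(m1,*a);o2,d2=ray(m2,*b);d1/=np.linalg.norm(d1);d2/=np.linalg.norm(d2)
    t=np.linalg.lstsq(np.c_[d1,-d2],o2-o1,rcond=None)[0];p,q=o1+d1*t[0],o2+d2*t[1]
    return (p+q)/2,np.linalg.norm(p-q)
def save(n,im): cv2.imwrite(n,im[:,:,::-1])
E
python3 - <<'E'
from h import *
for n in("top","scene"):
    im=arm.get_image(n);save(f"pics/{n}0.png",im);m=arm.camera_model(n);print(n,np.round(m["pose"],3).tolist(),np.round(m["intrinsics"],1).tolist(),[k for k in m])
a=cv2.imread("pics/top0.png");save("x.png",a)
print(arm.read_state())
E
```

```text
top [[-0.026, 0.993, -0.114, 465.842], [-1.0, -0.027, -0.006, -40.02], [-0.009, 0.113, 0.993, 827.644], [0.0, 0.0, 0.0, 1.0]] [[353.4, 0.0, 255.3], [0.0, 353.4, 190.5], [0.0, 0.0, 1.0]] ['intrinsics', 'pose']
scene [[-0.844, -0.367, 0.391, 905.007], [0.536, -0.599, 0.595, 489.212], [0.016, 0.712, 0.702, 682.224], [0.0, 0.0, 0.0, 1.0]] [[475.1, 0.0, 262.2], [0.0, 475.1, 193.4], [0.0, 0.0, 1.0]] ['intrinsics', 'pose']
{'clock': 0.1, 'joints': array([-9.03382716e-01,  3.85491909e-01,  6.80403406e-03, -3.85044345e-04,
       -1.19400485e+00, -2.58603497e-01]), 'joint_vel': array([-0.00073872, -0.00197753,  0.0031707 ,  0.00239915, -0.00029636,
       -0.00093643]), 'joint_efforts': array([-4.16022585e-04, -3.93319702e+01,  1.88929582e+01,  4.19797003e+00,
       -2.62208938e-03,  5.92438738e-06]), 'position': array([ 248.4159853 , -573.33199572,  403.74692575]), 'ee_rot': array([-2.02915015e-01,  9.79195877e-01,  9.28292446e-04, -2.63397182e-04]), 'contact_force': array([ 0.68725115, -0.18873943, -0.75706228]), 'wrist_torque': array([ 0.04569551,  0.00429422, -0.0339749 ]), 'grasp_force': 0.0, 'gripper_width': 85.56201405863284}
```

View pics/top0.png

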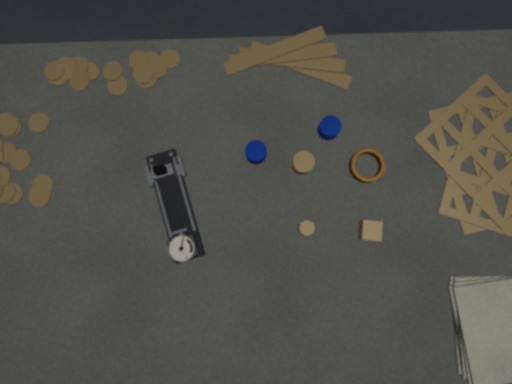

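View pics/scene0.png

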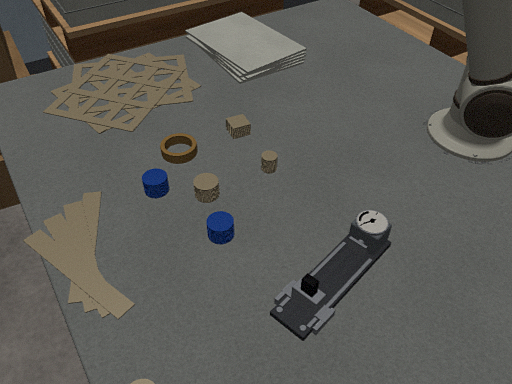

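Top: large pack at (304,162), small one (307,228), square (372,231), tape (368,165), blue look-alikes (256,152) and (330,127). The gauge bed runs from (162,155) to (190,258), with the dial at (181,248) and the tab at (160,170). Scene: large pack top at (206,181), dial (373,222), tab (310,284).

```bash
cat > m1.py <<'E'
from h import *
mt,ms=arm.camera_model("top"),arm.camera_model("scene")
T=cv2.imread("pics/top0.png");S=cv2.imread("pics/scene0.png")
def blobs(im,mask,lo,hi):
    n,l,s,c=cv2.connectedComponentsWithStats(mask.astype(np.uint8))
    return [(c[i].round(1).tolist(),s[i].tolist()) for i in range(1,n) if lo<s[i,4]<hi]
for n,im in(("T",T),("S",S)):
    hsv=cv2.cvtColor(im,cv2.COLOR_BGR2HSV);H,Sa,V=[hsv[:,:,i].astype(int) for i in range(3)]
    for thr in (90,130,150,165):
      print(n,"tan",thr,[b for b in blobs(im,(H>8)&(H<30)&(Sa>50)&(V>thr),60,900) ] if 1 else 0)
    print(n,"white",blobs(im,(Sa<40)&(V>150),100,2000))
    print(n,"black",blobs(im,(V<22),25,900))
E
python3 m1.py
python3 - <<'E'
import cv2,numpy as np
T=cv2.imread("pics/top0.png");S=cv2.imread("pics/scene0.png")
a=cv2.resize(T[145:265,130:220],None,fx=4.8,fy=4.8,interpolation=cv2.INTER_CUBIC)[:576,:380]
b=cv2.resize(S[200:340,260:400],(410,410),interpolation=cv2.INTER_CUBIC)
c=np.zeros((576,790,3),np.uint8);c[:,:380]=a;c[:410,380:]=b
cv2.imwrite("pics/crop0.png",np.clip(c*1.6,0,255))
E
```

```text
T tan 90 [([114.7, 77.8], [103, 61, 25, 34, 599]), ([8.9, 124.6], [0, 113, 21, 24, 403]), ([38.1, 121.5], [28, 112, 21, 21, 335]), ([13.8, 155.8], [0, 138, 31, 32, 601]), ([368.5, 164.4], [351, 147, 35, 35, 428]), ([303.4, 161.1], [292, 150, 23, 23, 394]), ([8.4, 188.0], [0, 165, 23, 40, 576]), ([40.4, 190.3], [28, 174, 25, 33, 610]), ([306.4, 227.5], [299, 220, 16, 16, 210]), ([371.9, 230.1], [362, 220, 21, 22, 413])]
T tan 130 [([449.1, 205.6], [440, 186, 27, 34, 237]), ([306.7, 227.6], [300, 221, 14, 14, 145]), ([371.9, 230.1], [363, 221, 19, 20, 339])]
T tan 150 []
T tan 165 []
T white [([179.2, 249.2], [170, 237, 21, 23, 273])]
T black [([159.5, 169.5], [154, 165, 12, 10, 76])]
S tan 90 [([39.1, 6.2], [33, 0, 13, 17, 76]), ([113.0, 15.0], [43, 0, 165, 33, 829]), ([432.1, 17.5], [394, 0, 72, 37, 296]), ([409.6, 24.8], [377, 10, 57, 35, 863]), ([60.0, 34.8], [52, 26, 17, 25, 133]), ([15.8, 56.9], [3, 31, 28, 48, 445]), ([53.8, 59.2], [47, 51, 15, 18, 95]), ([461.2, 57.5], [451, 52, 17, 13, 116]), ([237.1, 121.2], [226, 114, 24, 20, 220]), ([177.6, 143.9], [160, 133, 37, 23, 270]),
[... 246 characters left out ...]
36, 224]), ([409.7, 25.2], [379, 10, 55, 34, 754]), ([60.1, 34.5], [53, 27, 15, 22, 101]), ([53.8, 59.0], [48, 51, 13, 17, 66]), ([461.1, 57.7], [452, 52, 15, 13, 92]), ([107.5, 295.8], [77, 264, 57, 54, 851]), ([86.4, 301.6], [68, 285, 41, 32, 333]), ([142.3, 381.4], [131, 379, 23, 5, 85])]
S tan 150 [([441.1, 21.9], [421, 11, 44, 25, 104]), ([98.4, 22.9], [78, 17, 42, 13, 99]), ([417.1, 33.3], [400, 24, 30, 20, 105])]
S tan 165 []
S white [([373.3, 222.0], [357, 211, 31, 22, 404])]
S black [([309.1, 285.2], [301, 274, 18, 23, 236]), ([286.8, 326.5], [270, 313, 36, 27, 62])][ WARN:0@0.055] global loadsave.cpp:1063 imwrite_ Unsupported depth image for selected encoder is fallbacked to CV_8U.
```

View pics/crop0.png

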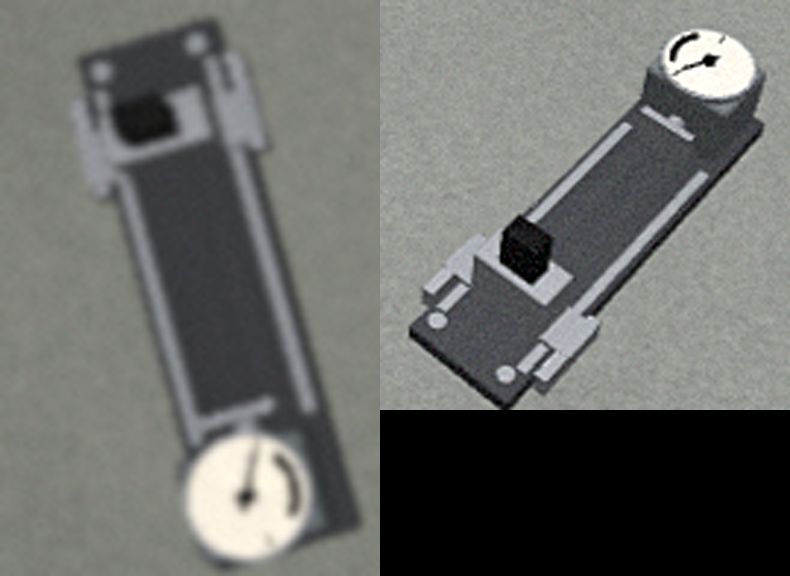

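Crop: the dial centre is at top (181.5,248.5) / scene (372.7,220.5), and the tab top at top ≈(160,169.5) / scene (309.5,279). The needle is at rest and the band is on the right (gauge +y).

Run:
```python
from h import *
mt,ms=arm.camera_model("top"),arm.camera_model("scene")
r=lambda x:np.round(x,1)
for n,a,b in(("dial",(181.5,248.5),(372.7,220.5)),("tab",(159.8,169.3),(309.5,279.2)),("pack",(303.4,161.1),(205.5,181.0)),("small",(306.6,227.5),(268.9,155.3)),("tabplane",0,0)):
    if a: p,e=two(mt,a,ms,b);print(n,r(p),r(e))
print(r(plane(mt,181.5,248.5,65)),r(plane(ms,372.7,220.5,65)),r(plane(mt,159.8,169.3,76)),r(plane(ms,309.5,279.2,76)),r(plane(mt,303.4,161.1,36)),r(plane(ms,205.5,181,36)))
c=lambda u,v:plane(mt,u/4.8+130,v/4.8+145,12)
print("bed corners",r(c(80,62)),r(c(216,18)),r(c(360,525)))
d=c(360,525)-c(216,18);print(np.arctan2(d[1],d[0]))
w=arm.camera_model("wrist");s=arm.read_state();Rt=R.from_quat(s["ee_rot"]).as_matrix();P=np.array(w["pose"])
print("wrist in tool",r(Rt.T@(P[:3,3]-s["position"])),np.round(Rt.T@P[:3,:3],3).tolist(),r(w["intrinsics"]),np.round(Rt,3).tolist())
```

```text
dial [432.7 125.4  65.6] 0.4
tab [604.3 170.6  72.4] 0.2
pack [ 621.5 -146.8   35.2] 1.3
small [ 471.  -147.6   35.4] 1.0
[432.8 125.4  65. ] [432.  125.1  65. ] [603.6 169.6  76. ] [606.1 172.4  76. ] [ 620.8 -146.3   36. ] [ 622.3 -146.6   36. ]
bed corners [643.3 218.6  12. ] [663.5 151.7  12. ] [415.9  83.3  12. ]
-2.8717557289714932
wrist in tool [71.3 -0.7 30. ] [[-0.0, 0.959, 0.283], [1.0, 0.0, -0.0], [-0.0, 0.283, -0.959]] [[269.2   0.  254.2]
 [  0.  269.2 188.9]
 [  0.    0.    1. ]] [[-0.918, -0.397, -0.001], [-0.397, 0.918, 0.002], [0.0, 0.002, -1.0]]
```

>>> move_arm --fingers '[85,85,85,85,85,85,85,85,85,85]' --travel '[[-40,19,0],[-84,40,0],[-128,61,0],[-172,82,0],[-216,103,0],[-260,124,0],[-304,145,0],[-348,166,0],[-392,187,0],[-436,208,0]]' --dr '[[0,0,0.015],[0,0,0.03],[0,0,0.045],[0,0,0.06],[0,0,0.075],[0,0,0.09],[0,0,0.105],[0,0,0.12],[0,0,0.135],[0,0,0.147]]'

```text
clock: 1.1
position: [566.7, -207.5, 404.4]
ee_rot: [-0.13, 0.991, 0.0, -0.0]
contact_force: [1.1, -1.0, 0.2]
gripper_width: 85.0
grasp_force: 0.0
```

```bash
cat > go.py <<'E'
from h import *
def go(p,tx=None):
    s=arm.read_state();M=R.from_quat(s["ee_rot"])
    print("t",s["clock"],"pos",np.round(s["position"],1),"Travel",np.round(M.inv().apply(np.array(p)-s["position"]),1))
    if tx is not None:
        x=np.array([np.cos(tx),np.sin(tx),0]);z=np.array([0,0,-1.]);T=R.from_matrix(np.c_[x,np.cross(z,x),z])
        print("dr",np.round((M.inv()*T).as_rotvec(),3))
E
python3 - <<'E'
from go import *
go((621,-147,330),-2.88)
E
```

```text
t 1.1 pos [ 566.7 -207.5  404.4] Travel [-68.1  44.4  74.4]
dr [ 0.    -0.001 -0.   ]
```

>>> move_arm --fingers '[85,85,85,85,85]' --travel '[[-25,16,25],[-50,32,55],[-68,45,75],[-68,45,75],[-68,45,75]]' --dr '[[0,0,0],[0,0,0],[0,0,0],[0,0,0],[0,0,0]]'

```text
clock: 1.6
position: [620.0, -148.0, 328.9]
ee_rot: [-0.131, 0.991, -0.0, -0.001]
contact_force: [-1.0, -0.0, 0.3]
gripper_width: 85.3
grasp_force: 0.0
```

Run:
```python
from go import *
m=arm.camera_model("wrist");im=arm.get_image("wrist");save("pics/w1.png",im)
hsv=cv2.cvtColor(im,cv2.COLOR_RGB2HSV);H,S,V=[hsv[:,:,i].astype(int) for i in range(3)]
n,l,s,c=cv2.connectedComponentsWithStats(((H>8)&(H<30)&(S>50)&(V>90)).astype(np.uint8))
print("expect",proj(m,(621,-147,36)))
for i in range(1,n):
    if s[i,4]>300: print(s[i],c[i].round(1),plane(m,*c[i],36).round(1))
go((621,-147,179),-2.88)
```

```text
expect [255.37975434 184.46189286]
[ 278    4   43   52 1644] [298.9  28.8] [ 476. -147.   36.]
[  76   98   86   80 3366] [116.1 136.5] [ 609.5 -289.    36. ]
[ 232  159   49   52 2015] [255.8 185. ] [ 621.4 -146.4   36. ]
t 1.65 pos [ 619.9 -148.5  330.1] Travel [ -1.5   1.2 151.1]
dr [-0.  0.  0.]
```

View pics/w1.png

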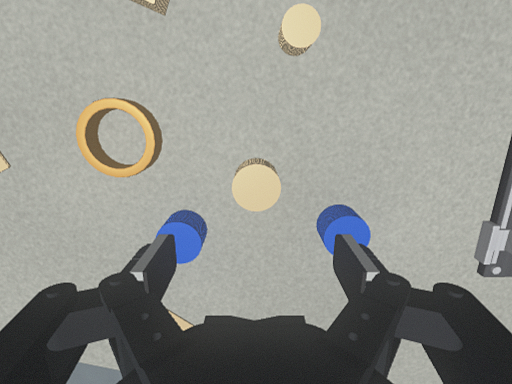

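The wrist view confirms the tan pack at (256,187), with the two blue look-alikes at (183,243) and (343,235) clear of the fingers' path down.

>>> move_arm --fingers '[85,85,85,85,85,85,50,40,40,40]' --travel '[[-3,1,35],[-3,1,75],[-3,1,115],[-3,1,140],[-3,1,155],[-3,1,156],[-3,1,156],[-3,1,156],[-3,1,156],[-3,1,156]]' --dr '[[0,0,0],[0,0,0],[0,0,0],[0,0,0],[0,0,0],[0,0,0],[0,0,0],[0,0,0],[0,0,0],[0,0,0]]'

```text
clock: 2.65
position: [623.5, -146.5, 176.2]
ee_rot: [-0.131, 0.991, -0.001, 0.002]
contact_force: [-0.6, 1.4, 7.3]
gripper_width: 48.5
grasp_force: 62.3
```

>>> move_arm --fingers '[40,40,40,40,40,40,40]' --travel '[[0,0,0],[0,0,0],[0,0,-15],[0,0,-45],[0,0,-85],[0,0,-125],[0,0,-125]]' --dr '[[0,0,0],[0,0,0],[0,0,0],[0,0,0],[0,0,0],[0,0,0],[0,0,0]]'

```text
clock: 3.35
position: [624.1, -146.7, 306.8]
ee_rot: [-0.131, 0.991, -0.002, 0.007]
contact_force: [0.4, 0.4, -0.3]
gripper_width: 48.3
grasp_force: 62.0
```

Run:
```python
from go import *
gx=np.array([np.cos(-2.88),np.sin(-2.88)]);o=np.array([432.7,125.4])-101*gx;p=o-5*gx;print(o,p)
s=arm.read_state();print(s["position"],s["gripper_width"],s["grasp_force"])
m=arm.camera_model("wrist");save("pics/w2.png",arm.get_image("wrist"))
go((*p,300),-2.88)
```

```text
[530.26391055 151.52055432] [535.09380711 152.81365106]
[ 624.0729537  -146.6591284   306.82527669] 48.2844778491311 61.9576621055603
t 3.4 pos [ 623.  -146.5  303.5] Travel [  7.4 311.9   2.7]
dr [-0.002  0.008  0.001]
```

>>> move_arm --fingers '[40,40,40,40,40,40,40,40,40,40]' --travel '[[1,20,0],[2,60,0],[3,105,0],[4,150,0],[5,195,0],[6,240,0],[7,280,0],[7,305,0],[7,312,0],[7,312,0]]' --dr '[[0,0,0],[0,0,0],[0,0,0],[0,0,0],[0,0,0],[0,0,0],[0,0,0],[0,0,0],[0,0,0],[0,0,0]]'

```text
clock: 4.4
position: [534.5, 153.7, 298.2]
ee_rot: [-0.131, 0.991, -0.0, -0.001]
contact_force: [0.2, 0.2, -0.7]
gripper_width: 48.6
grasp_force: 62.1
```

>>> move_arm --fingers '[40,40,40]' --travel '[[0,0,0],[0,0,0],[0,0,0]]' --dr '[[0,0,0],[0,0,0],[0,0,0]]'

```text
clock: 4.7
position: [535.2, 152.0, 298.6]
ee_rot: [-0.13, 0.992, -0.0, -0.0]
contact_force: [0.4, 0.1, -0.9]
gripper_width: 48.2
grasp_force: 62.1
```

Run:
```python
from go import *
gx=np.array([np.cos(-2.88),np.sin(-2.88)]);gy=np.array([-gx[1],gx[0]]);o=np.array([432.7,125.4])-101*gx;p=o-5*gx
m=arm.camera_model("wrist");im=arm.get_image("wrist")
for q in([101,0,65],[-65,25,48],[-65,-25,48],[-65,0,12],[-130,35,12],[-130,-35,12],[130,-35,12],[130,35,12],[60,18,43],[60,-18,43],[77,29,65],[-70,0,76]):
    P=proj(m,(*(o+q[0]*gx+q[1]*gy),q[2]));print(q,P.round(1))
save("pics/w3.png",im)
go((*p,300),-2.88)
```

```text
[101, 0, 65] [256.   56.9]
[-65, 25, 48] [228.8 257.6]
[-65, -25, 48] [283.  257.5]
[-65, 0, 12] [255.7 239.5]
[-130, 35, 12] [224.5 292.1]
[-130, -35, 12] [286.9 292. ]
[130, -35, 12] [296.9  31. ]
[130, 35, 12] [214.3  31.1]
[60, 18, 43] [233.6 117.6]
[60, -18, 43] [278.1 117.5]
[77, 29, 65] [215.4  93.9]
[-70, 0, 76] [256.1 280.7]
t 4.75 pos [535.2 152.1 298.6] Travel [-0.1  0.7 -1.4]
dr [-0.    -0.    -0.001]
```

View pics/w3.png

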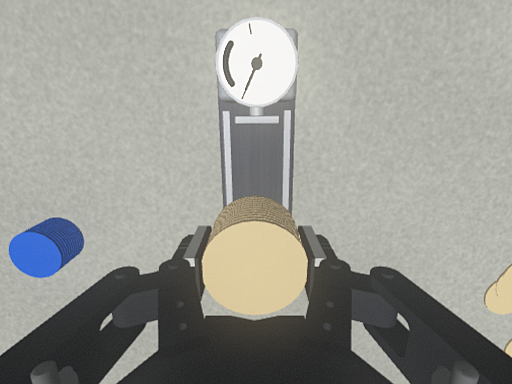

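Wrist view: the pack is held squarely, and the bed is centred under it (edges at columns 220 and 295). The dial is at (256,62) and the anvil bar at (257,120). Lowering onto the bed.

>>> move_arm --fingers '[40,40,40,40,40,40,40,40]' --travel '[[0,0,25],[0,0,60],[0,0,90],[0,0,103],[0,0,108],[0,0,110],[0,0,110],[0,0,110]]' --dr '[[0,0,0],[0,0,0],[0,0,0],[0,0,0],[0,0,0],[0,0,0],[0,0,0],[0,0,0]]'

```text
clock: 5.55
position: [535.5, 153.3, 190.0]
ee_rot: [-0.131, 0.991, 0.001, 0.001]
contact_force: [-0.0, 0.4, -0.7]
gripper_width: 48.5
grasp_force: 62.1
```

>>> move_arm --fingers '[40,40,40,40]' --travel '[[0,0,1],[0,0,1],[0,0,2],[0,0,2]]' --dr '[[0,0,0],[0,0,0],[0,0,0],[0,0,0]]'

```text
clock: 5.95
position: [535.1, 153.2, 188.1]
ee_rot: [-0.131, 0.991, 0.0, 0.0]
contact_force: [-2.2, -1.0, 6.7]
gripper_width: 48.3
grasp_force: 63.0
```

>>> move_arm --fingers '[56,64,66,66,66,66,66,66,66,66]' --travel '[[0,0,0],[0,0,0],[0,0,0],[0,0,-5],[0,0,-25],[0,0,-65],[0,0,-110],[0,0,-150],[0,0,-170],[0,0,-170]]' --dr '[[0,0,0],[0,0,0],[0,0,0],[0,0,0],[0,0,0],[0,0,0],[0,0,0],[0,0,0],[0,0,0],[0,0,0]]'

```text
clock: 6.95
position: [535.6, 153.3, 361.0]
ee_rot: [-0.131, 0.991, 0.001, 0.004]
contact_force: [-0.2, 0.6, -0.1]
gripper_width: 65.8
grasp_force: 0.0
```

>>> move_arm --fingers '[66,66,66]' --travel '[[0,0,0],[0,0,0],[0,0,0]]' --dr '[[0,0,0],[0,0,0],[0,0,0]]'

```text
clock: 7.25
position: [534.8, 152.9, 355.1]
ee_rot: [-0.13, 0.991, -0.001, -0.002]
contact_force: [0.7, 0.6, -0.3]
gripper_width: 66.1
grasp_force: 0.0
```

Run:
```python
from go import *
m=arm.camera_model("wrist");im=arm.get_image("wrist")
save("pics/w4.png",im)
gx=np.array([np.cos(-2.88),np.sin(-2.88)]);gy=np.array([-gx[1],gx[0]]);o=np.array([432.7,125.4])-101*gx
for q in([-78,0,76],[-65,0,48],[101,0,65],[-5,0,48]):
    P=proj(m,(*(o+q[0]*gx+q[1]*gy),q[2]));print(q,P.round(1))
go((*(o-78*gx),300),-2.88)
```

```text
[-78, 0, 76] [254.8 255.1]
[-65, 0, 48] [254.8 231.9]
[101, 0, 65] [254.8  70. ]
[-5, 0, 48] [254.8 180.3]
t 7.3 pos [534.9 153.  355.3] Travel [-73.3  -0.2  55.1]
dr [-0.001 -0.003  0.   ]
```

View pics/w4.png

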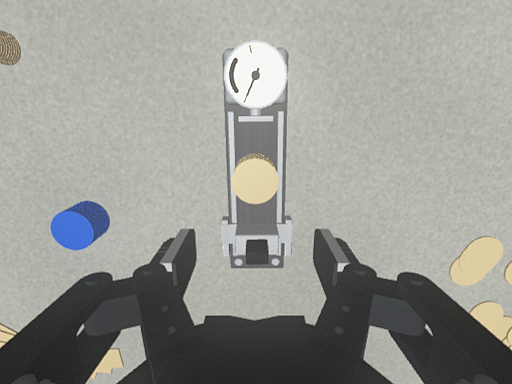

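Wrist view: the pack stands on the bed at (256,180), about centred between the rails. The needle is at rest, and the jaw with its black tab is at (257,252). Going to straddle the tab.

>>> move_arm --fingers '[66,66,66,66,66,66,66,66,66]' --travel '[[-20,0,0],[-50,0,15],[-72,0,45],[-72,0,80],[-72,0,110],[-72,0,125],[-72,0,131],[-72,0,131],[-72,0,131]]' --dr '[[0,0,0],[0,0,0],[0,0,0],[0,0,0],[0,0,0],[0,0,0],[0,0,0],[0,0,0],[0,0,0]]'

```text
clock: 8.2
position: [605.0, 171.9, 226.5]
ee_rot: [-0.131, 0.991, 0.0, 0.001]
contact_force: [-0.3, -0.3, -0.3]
gripper_width: 65.9
grasp_force: 0.0
```

Run:
```python
from go import *
im=arm.get_image("wrist");save("pics/w5.png",im);s=arm.read_state();print(s["position"])
```

```text
[604.97717585 171.93039929 226.9138872 ]
```

View pics/w5.png

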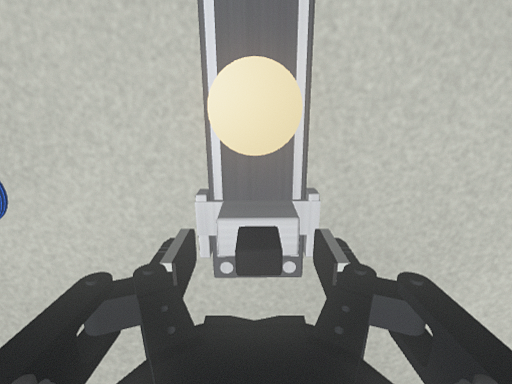

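Wrist view: the tab is at (258,250), midway between the pads (≈180 and ≈335). Pinching it.

>>> move_arm --fingers '[50,35,20,18,18,18,18,18]' --travel '[[0,0,2],[0,0,2],[0,0,2],[0,0,2],[0,0,2],[0,0,2],[0,0,2],[0,0,2]]' --dr '[[0,0,0],[0,0,0],[0,0,0],[0,0,0],[0,0,0],[0,0,0],[0,0,0],[0,0,0]]'

```text
clock: 9.05
position: [604.1, 173.4, 224.8]
ee_rot: [-0.131, 0.991, 0.001, 0.001]
contact_force: [-4.5, 6.3, 3.7]
gripper_width: 22.7
grasp_force: 60.3
```

>>> move_arm --fingers '[18,18,18,18,18,18,18,18,18,18]' --travel '[[2,1,0],[6,1,0],[11,1,0],[16,1,0],[20,1,0],[24,1,0],[28,1,0],[31,1,0],[34,1,0],[37,1,0]]' --dr '[[0,0,0],[0,0,0],[0,0,0],[0,0,0],[0,0,0],[0,0,0],[0,0,0],[0,0,0],[0,0,0],[0,0,0]]'

```text
clock: 10.05
position: [570.8, 164.3, 224.7]
ee_rot: [-0.131, 0.991, 0.001, 0.005]
contact_force: [7.2, 2.7, -4.1]
gripper_width: 22.7
grasp_force: 59.3
```

>>> move_arm --fingers '[18,18,18,18,18,18,18,18,18,18]' --travel '[[3,0,0],[6,0,0],[9,0,0],[12,0,0],[15,0,0],[18,0,0],[21,0,0],[24,0,0],[26,0,0],[26,0,0]]' --dr '[[0,0,0],[0,0,0],[0,0,0],[0,0,0],[0,0,0],[0,0,0],[0,0,0],[0,0,0],[0,0,0],[0,0,0]]'

```text
clock: 11.05
position: [545.5, 157.4, 224.7]
ee_rot: [-0.131, 0.991, 0.001, 0.004]
contact_force: [7.1, 1.9, -3.4]
gripper_width: 23.0
grasp_force: 59.4
```

Run:
```python
from go import *
im=arm.get_image("wrist");save("pics/w6.png",im);s=arm.read_state();p=s["position"];print(p,s["contact_force"])
gx=np.array([np.cos(-2.88),np.sin(-2.88)]);print("moved",(p[:2]-np.array([604.1,173.4]))@gx)
```

```text
[545.55758989 157.33880411 224.73592531] [ 6.2161174   2.74522649 -4.07823048]
moved 60.70449310131811
```

View pics/w6.png

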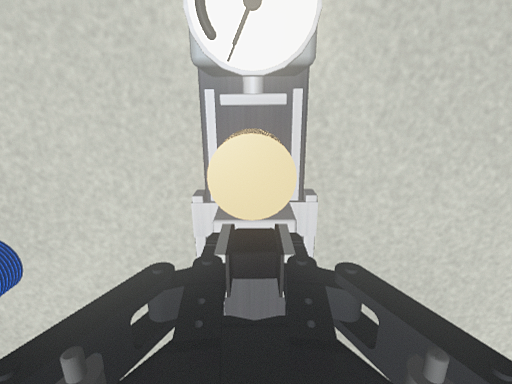

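Wrist view: the jaw is touching the pack at (252,176), the pack is upright and centred, the anvil bar front is at row 105, and the needle is at rest (pivot (253,3), tip (229,60)). About 14 mm is left to contact.

>>> move_arm --fingers '[18,18,18,18,18,18]' --travel '[[2,0,0],[4,0,0],[7,0,0],[10,0,0],[12,0,0],[12,0,0]]' --dr '[[0,0,0],[0,0,0],[0,0,0],[0,0,0],[0,0,0],[0,0,0]]'

```text
clock: 11.7
position: [534.0, 154.2, 224.7]
ee_rot: [-0.131, 0.991, 0.001, 0.004]
contact_force: [7.1, 1.3, -3.7]
gripper_width: 22.6
grasp_force: 59.3
```

```bash
cat > needle.py <<'E'
from go import *
# needle angle: rectify the dial plane (z=65) to 6 px/mm, gauge +x up, gauge +y left, about the nominal dial centre
def needle(name):
    m=arm.camera_model("wrist");im=arm.get_image("wrist");save("pics/"+name,im)
    gx=np.array([np.cos(-2.88),np.sin(-2.88),0]);gy=np.array([-gx[1],gx[0],0]);D=np.array([432.7,125.4,65.])
    src=np.float32([(0,0),(360,0),(360,360),(0,360)])
    dst=np.float32([proj(m,D+gx*(180-v)/6+gy*(180-u)/6) for u,v in src])
    w=cv2.warpPerspective(im,cv2.getPerspectiveTransform(dst,src),(360,360));save("pics/rect_"+name,w)
    g=cv2.cvtColor(w,cv2.COLOR_RGB2GRAY)
    k=cv2.morphologyEx((g<90).astype(np.uint8),cv2.MORPH_OPEN,np.ones((15,15)))    # hub: the thick dark disc near the centre
    n,l,s,c=cv2.connectedComponentsWithStats(k)
    cand=[(np.hypot(*(c[i]-180)),i) for i in range(1,n)];hub=c[min(cand)[1]]
    vv,uu=np.nonzero(g<110);r=np.hypot(uu-hub[0],vv-hub[1]);q=(r>6*9)&(r<6*17)
    a=np.arctan2(-(uu[q]-hub[0]),-(vv[q]-hub[1]))  # from gauge +x, ccw from above
    best=np.median(a); a=a[abs(a-best)<0.25]
    th=1.125+np.pi/2-np.mean(a)
    s=arm.read_state();print("hub",hub.round(0),"n",q.sum(),"needle",round(th,3),"or",round(th-2*np.pi,3),"std",a.std().round(3),"pos",s["position"].round(1),"F",s["contact_force"].round(1),"t",s["clock"])
if __name__=="__main__":
    import sys;needle(sys.argv[1])
E
python3 needle.py n1.png
```

```text
hub [179.  66.] n 15764 needle 2.708 or -3.575 std 0.148 pos [534.  154.2 224.8] F [ 6.5  1.9 -3.8] t 11.75
```

View pics/rect_n1.png

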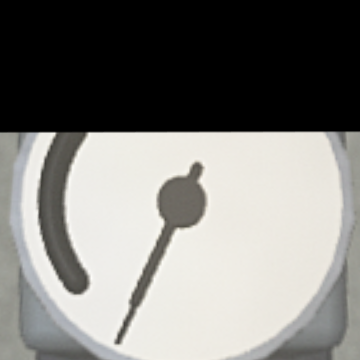

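Rectified dial: hub at (182,202), tip at (118,340), which makes the needle ≈ -0.01 (at rest). The reader picked up the black area outside the picture, so I'm fixing that and closing further.

```bash
sed -i 's/(360,360));save/(360,360),borderMode=cv2.BORDER_CONSTANT,borderValue=(255,255,255));save/; s/min(cand)\[1\]/min(cand)[1]/; s/np.ones((15,15))/cv2.getStructuringElement(cv2.MORPH_ELLIPSE,(35,35))/' needle.py; python3 needle.py n2.png
```

```text
Traceback (most recent call last):
  File "needle.py", line 19, in <module>
    import sys;needle(sys.argv[1])
               ~~~~~~^^^^^^^^^^^^^
  File "needle.py", line 12, in needle
    cand=[(np.hypot(*(c[i]-180)),i) for i in range(1,n)];hub=c[min(cand)[1]]
                                                               ~~~^^^^^^
ValueError: min() iterable argument is empty
```

>>> move_arm --fingers '[18,18,18,18]' --travel '[[1,0,0],[2,0,0],[3,0,0],[3,0,0]]' --dr '[[0,0,0],[0,0,0],[0,0,0],[0,0,0]]'

```text
clock: 12.2
position: [531.4, 153.4, 224.7]
ee_rot: [-0.131, 0.991, 0.001, 0.004]
contact_force: [8.9, 2.5, -4.5]
gripper_width: 22.7
grasp_force: 59.2
```

```bash
python3 needle.py n3.png
```

```text
Traceback (most recent call last):
  File "needle.py", line 19, in <module>
    import sys;needle(sys.argv[1])
               ~~~~~~^^^^^^^^^^^^^
  File "needle.py", line 12, in needle
    cand=[(np.hypot(*(c[i]-180)),i) for i in range(1,n)];hub=c[min(cand)[1]]
                                                               ~~~^^^^^^
ValueError: min() iterable argument is empty
```

```bash
sed -i 's/g<90/g<130/; s/g<110/g<130/' needle.py; python3 needle.py n4.png
```

```text
hub [181. 202.] n 478 needle 0.085 or -6.198 std 0.039 pos [531.4 153.5 224.7] F [ 8.5  1.4 -3.9] t 12.3
```

>>> move_arm --fingers '[18,18,18,18]' --travel '[[1,0,0],[2,0,0],[2,0,0],[2,0,0]]' --dr '[[0,0,0],[0,0,0],[0,0,0],[0,0,0]]'

```text
clock: 12.7
position: [529.7, 153.0, 224.8]
ee_rot: [-0.131, 0.991, 0.001, 0.005]
contact_force: [9.5, 0.9, -5.8]
gripper_width: 22.5
grasp_force: 59.2
```

```bash
python3 needle.py n5.png
```

```text
hub [181. 202.] n 493 needle 0.478 or -5.805 std 0.04 pos [529.8 153.  224.8] F [10.1  2.  -5. ] t 12.75
```

+2 mm moved the needle by 0.4, as expected. It needs about 2.6 mm more.

>>> move_arm --fingers '[18,18,18,18,18]' --travel '[[1,0,0],[2,0,0],[2.7,0,0],[2.7,0,0],[2.7,0,0]]' --dr '[[0,0,0],[0,0,0],[0,0,0],[0,0,0],[0,0,0]]'

```text
clock: 13.25
position: [527.5, 152.4, 224.7]
ee_rot: [-0.131, 0.991, 0.001, 0.005]
contact_force: [10.5, 1.3, -6.6]
gripper_width: 22.7
grasp_force: 59.0
```

```bash
python3 needle.py n6.png
```

```text
hub [181. 203.] n 496 needle 1.013 or -5.27 std 0.04 pos [527.5 152.4 224.8] F [11.1  1.5 -6.9] t 13.3
```

>>> move_arm --fingers '[30,45,60,60,60,60,60,60,60,60]' --travel '[[0,0,0],[0,0,0],[0,0,0],[0,0,0],[0,0,-3],[0,0,-10],[0,0,-25],[0,0,-45],[0,0,-60],[0,0,-60]]' --dr '[[0,0,0],[0,0,0],[0,0,0],[0,0,0],[0,0,0],[0,0,0],[0,0,0],[0,0,0],[0,0,0],[0,0,0]]'

```text
clock: 14.3
position: [525.0, 151.6, 286.6]
ee_rot: [-0.131, 0.991, 0.001, 0.003]
contact_force: [0.6, 0.4, -0.4]
gripper_width: 60.4
grasp_force: 0.0
```

>>> move_arm --fingers '[60,60,60]' --travel '[[0,0,0],[0,0,0],[0,0,0]]' --dr '[[0,0,0],[0,0,0],[0,0,0]]'

```text
clock: 14.6
position: [524.2, 151.1, 282.8]
ee_rot: [-0.13, 0.991, -0.0, -0.001]
contact_force: [-0.6, 0.4, -1.0]
gripper_width: 59.9
grasp_force: 0.0
```

```bash
python3 needle.py n7.png
```

```text
Traceback (most recent call last):
  File "needle.py", line 19, in <module>
    import sys;needle(sys.argv[1])
               ~~~~~~^^^^^^^^^^^^^
  File "needle.py", line 12, in needle
    cand=[(np.hypot(*(c[i]-180)),i) for i in range(1,n)];hub=c[min(cand)[1]]
                                                               ~~~^^^^^^
ValueError: min() iterable argument is empty
```

View pics/n7.png

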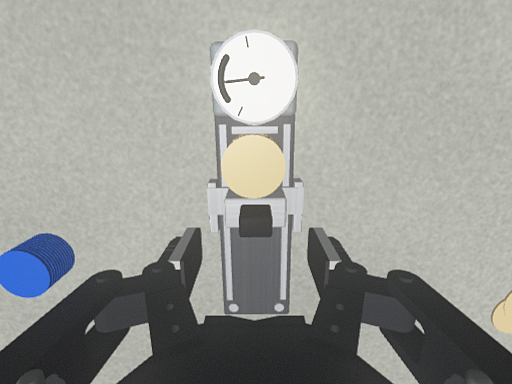

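The needle (hub (254,78), tip (222,82)) stands about mid-band at ≈1.0 rad. The pack is clamped upright and centred at (253,165), and the gripper is clear.

```bash
python3 -c "
from bench import arm
print(arm.job_done())"
```

```text
the job is handed in; nothing more can be done
None
```

I handed the job in with the large pack clamped upright and centred on the gauge bed, the needle at about 1.0 rad (mid-band), the gripper clear and the small pack, square pack and tape roll untouched; the hand-in returned no verdict.

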